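# Find the loose bolt on the flask press and hold its cap open

## Task

One of the three brass bolts on the flask press is loose: tap down on the bolt tips until you find the one that sinks, then turn the black turn button in front of that bolt counter-clockwise until its white dot faces the green mark, and lift that bolt's blue cap by its tongue to about 60 degrees. Finish while still holding the cap open with the gripper, so that a technician can get at the bolt. Leave the other two caps shut and latched, and do not disturb the other things on the bench.

Things in the scene. Friction and masses are not known exactly. Their poses are not given: they have to be found in the camera images.
- press: Flask press bolt plate fixed to the bench: grey base, deck 36 mm high; origin on the bench; base spans its x -82 (front) to +52 mm, y -136 to +136. Three equal bays a, b, c at y = +85, 0, -85 mm; in each, along x: cap hinge +40, bolt +16, cap's tongue -30 to 0, turn button's axis -54. One bolt is loose, not always the same; it does not show.
- bolt_a_tip (a point): Top of the domed brass bolt tip of bay a (the left one seen from the robot): 12 mm across, standing up through an 18 mm hole in the blue cap to 63 mm above the bench, 17 mm above the cap's plate and 7 mm above the cap's tongue.
- bolt_a (a joint): How far bolt a has sunk, m; 0 at the start. The loose bolt slides down against about 3 N of friction, 7 mm to its stop, and stays down; a firm one stands on its seat and gives 1 mm or so.
- latch_a (a joint): Angle, rad, of turn button a: black bar 10 mm wide, 48 to 62 mm above the bench, 20 mm from axis to white-dot end, 12 mm the other way. 0: dot to press +x, over the cap's lip (locked); grows counter-clockwise from above; 1.57: dot to press +y, facing the green mark. Cap free above 1.1. Stops -0.25, 1.85; starts -0.2 to 0.3; friction 0.02 N m.
- cap_a_tongue (a point): Middle of the tongue, the block by which blue cap a is lifted: 30 mm long (x), 10 mm thick (y), 42 to 56 mm above the bench (this point 49 mm, 57 mm in front of the hinge axis and 5 mm above it). Clear on both sides. A lip 10 mm wide, 4 mm thick runs on 11 mm from its front. Moves with the cap.
- cap_angle_a (a joint): Opening of cap a, rad: hinge along press y at press x = +40 mm, 44 mm above the bench; 0 shut (level), grows as the tongue rises, stop at 1.3 (75 degrees). The cap weighs 80 g and falls shut when let go.
- cap_a: Blue plate (40 mm wide, 40 mm long, 4 mm thick, top 46 mm above the bench) and tongue of cap a; origin on the hinge axis, x away from the tongue; turns with the cap.
- bolt_b_tip (a point): Top of the domed brass bolt tip of bay b (middle): 12 mm across, standing up through an 18 mm hole in the blue cap to 63 mm above the bench, 17 mm above the cap's plate and 7 mm above the cap's tongue.
- bolt_b (a joint): How far bolt b has sunk, m; 0 at the start. The loose bolt slides down against about 3 N of friction, 7 mm to its stop, and stays down; a firm one stands on its seat and gives 1 mm or so.
- latch_b (a joint): Angle, rad, of turn button b: black bar 10 mm wide, 48 to 62 mm above the bench, 20 mm from axis to white-dot end, 12 mm the other way. 0: dot to press +x, over the cap's lip (locked); grows counter-clockwise from above; 1.57: dot to press +y, facing the green mark. Cap free above 1.1. Stops -0.25, 1.85; starts -0.2 to 0.3; friction 0.02 N m.
- cap_b_tongue (a point): Middle of the tongue, the block by which blue cap b is lifted: 30 mm long (x), 10 mm thick (y), 42 to 56 mm above the bench (this point 49 mm, 57 mm in front of the hinge axis and 5 mm above it). Clear on both sides. A lip 10 mm wide, 4 mm thick runs on 11 mm from its front. Moves with the cap.
- cap_angle_b (a joint): Opening of cap b, rad: hinge along press y at press x = +40 mm, 44 mm above the bench; 0 shut (level), grows as the tongue rises, stop at 1.3 (75 degrees). The cap weighs 80 g and falls shut when let go.
- cap_b: Blue plate (40 mm wide, 40 mm long, 4 mm thick, top 46 mm above the bench) and tongue of cap b; origin on the hinge axis, x away from the tongue; turns with the cap.
- bolt_c_tip (a point): Top of the domed brass bolt tip of bay c (right): 12 mm across, standing up through an 18 mm hole in the blue cap to 63 mm above the bench, 17 mm above the cap's plate and 7 mm above the cap's tongue.
- bolt_c (a joint): How far bolt c has sunk, m; 0 at the start. The loose bolt slides down against about 3 N of friction, 7 mm to its stop, and stays down; a firm one stands on its seat and gives 1 mm or so.
- latch_c (a joint): Angle, rad, of turn button c: black bar 10 mm wide, 48 to 62 mm above the bench, 20 mm from axis to white-dot end, 12 mm the other way. 0: dot to press +x, over the cap's lip (locked); grows counter-clockwise from above; 1.57: dot to press +y, facing the green mark. Cap free above 1.1. Stops -0.25, 1.85; starts -0.2 to 0.3; friction 0.02 N m.
- cap_c_tongue (a point): Middle of the tongue, the block by which blue cap c is lifted: 30 mm long (x), 10 mm thick (y), 42 to 56 mm above the bench (this point 49 mm, 57 mm in front of the hinge axis and 5 mm above it). Clear on both sides. A lip 10 mm wide, 4 mm thick runs on 11 mm from its front. Moves with the cap.
- cap_angle_c (a joint): Opening of cap c, rad: hinge along press y at press x = +40 mm, 44 mm above the bench; 0 shut (level), grows as the tongue rises, stop at 1.3 (75 degrees). The cap weighs 80 g and falls shut when let go.
- cap_c: Blue plate (40 mm wide, 40 mm long, 4 mm thick, top 46 mm above the bench) and tongue of cap c; origin on the hinge axis, x away from the tongue; turns with the cap.
- cast_on_base: Brown dental cast on a white base, 56x66x40 mm, right of the press; origin under its centre. A bystander.
- pen_blue: Blue pen, 179 mm long along its y, 8 mm thick, on the bench at the right; origin under its middle. A bystander.
- mixing_bowl: Green rubber mixing bowl, 120 mm across, 64 mm high, behind the press at the left; origin under its centre. A bystander.
- spirit_burner: Glass spirit burner with white cap, 62 mm across, 76 mm high, behind the press; origin under its centre. A bystander.
- powder_jar: White-lidded jar, 48 mm across, 58 mm high, at the right; origin under its centre. A bystander.

How it is judged:
By the outcome, as a careful person would: the job done as asked, in the order asked, and still so for the second after the job is handed in, while the arm keeps its last pose, push and grip.
It also fails if it takes over 61 s, if anything falls off the work surface, if the arm or the gripper's body presses on something with over 40 N, if the wrist force passes 120 N, or if a joint passes its speed limit or range.

## Robot

A 7-joint arm with a two-finger parallel gripper is mounted at the origin on a cart in front of the work surface, level with it; the furniture and walls round the work are solid. World frame = base frame: x ahead of the robot, y to its left, z up, the work surface at z = 0. Lengths are in m, angles in degrees, forces in N, time in s.
With the tool pointing down it reaches from about 0.425 to 0.825 m from the base axis. Payload 3.6 kg.
Tool frame: the origin (TCP) lies at the very end of the fingers, on their centre line; the grasp point (between the pads) lies 19 mm behind it; z points along the fingers, y is the line along which they close (so a half turn about z gives the same grasp; the last joint's range is limited). The gripper opens to 85 mm and grips with 20 to 120 N. Pads are 22 mm wide; open, the fingers measure 114 mm over their backs; the gripper's body (76 mm by 85 mm) begins 54 mm behind the grasp point. The pads swing forward as they close: fully open they stand 13 mm farther back than shut.
Start: joints at [69.528, 35.231, -0.722, 81.555, 0.464, 63.22, -2.315], TCP at [0.211, -0.615, 0.209] pointing down, gripper open.
Joint ranges: [-178.69, 178.69], [-17.37, 117.87], [-77.05, 75.6], [15.02, 138.74], [-78.02, 258.01], [0.78, 113.62], [-162.83, 162.83]. Speed limits (degrees/s): [159.86, 159.86, 180, 180, 180, 180, 180].

## Interface

Orientations are given as [roll, pitch, yaw] about the fixed x, y, z axes, in that order (R = Rz(yaw) Ry(pitch) Rx(roll)).
In Python, from workcell import r, viewer gives the robot as it stands.
- The arm moves only by the tool jog_arm, never from a script. Its argument "commands" is a list of rows, each an object of numbers: "x", "y", "z": the shift along the tool's x, y, z in cm; "ax", "ay", "az": the turn, a rotation vector about the tool's x, y, z in degrees; "grip": the closure in counts, from 0 (fully open) to 255 (shut). A call has 1 to 20 rows; each row is the pose to reach, as a shift and turn from the pose commanded when the call began, along the tool's axes at that moment; what a row does not reach only later rows make up. A row lasts 1/8 s, in which the tool goes at most 62.5 mm and 10.7 degrees, less where a joint would pass 70% of its speed; a pose out of reach is approached as far as the arm can. A call with a gripper value outside its range is refused whole. The fingers move at their own pace and stop on an object; the grip force is fixed at half the most. Time passes only in rows, so rows that repeat a pose let the fingers close. It gives the time, the measured TCP pose, the force, the opening and the grip force at its end, in the units of the state.
- r.state(): the state, without advancing time (a new reading comes with each control period).
- viewer.get_image(name): name is "scene" or "top" or "wrist"; returns the picture (420x560x3 uint8, blue, green, red); there is no depth.
- viewer.calibration(name): a dict with "intrinsics" (3x3 intrinsics, pixels), "cam_to_world" (4x4, takes a point from camera to world coordinates). Camera axes: x right, y down, z forward; pixel columns grow to the right and rows downward; lengths in m; the calibration is good to about 2 mm. A picture is of the moment at which its call begins: read the wrist's pose just before it. calibration takes no time and is no camera call; for the wrist camera it gives the pose at the moment of the call.
- r.finish_job(): hands the job in; it is judged then, once.
The state is a dict: "clock": time; "q": joint angles; "joint_vel": joint speeds; "effort": joint torques, N m; "ee_pos": TCP position; "ee_rot": TCP orientation; "ft_force": force on the tool from outside, world axes, zero at the start; "moment": the same for the moment, N m; "finger_gap": opening from 0.0 (shut) to 1.0 (fully open); "gripper_force": force on a finger pad.
Only numpy, scipy, OpenCV 4.12 (cv2) and the standard library are available. Lean on these libraries where they do the work, as an engineer would, in place of code of your own. Each camera call takes 0.05 s, during which the arm holds its last target. There are 200 camera calls.

## Working session

There is one attempt and no reset: what is moved stays moved. The work goes in short steps, Python scripts to look and compute and a tool call to move; the robot and the scene stay as the last step left them, time stands still between calls to the robot, and variables do not carry over. Pictures are saved under pics/ and viewed, at most 10 in all, crops included, and the job is handed in when it is done.

Besides the shell and the picture viewer there is one more tool, called after ">>>" as name(argument=value, ...) on one line, values as JSON. jog_arm: Moves the arm, as the interface text tells. Its arguments: {"type":"object","properties":{"commands":{"type":"array"}},"required":["commands"]}

```bash
mkdir -p pics; ls
python3 - <<'E'
from workcell import r, viewer
import cv2,numpy as np
s=r.state();print(s)
for n in ["scene","top"]:
    cv2.imwrite(f"pics/{n}0.png",viewer.get_image(n))
    c=viewer.calibration(n);print(n,np.array(c["intrinsics"]).round(1).tolist(),np.array(c["cam_to_world"]).round(3).tolist())
E
```

```text
pics
{'clock': 0.0, 'q': array([69.52822136, 35.28765095, -0.72494691, 81.64157673,  0.46289195,
       63.21918863, -2.31461383]), 'joint_vel': array([ 0.06118141, -0.02676197,  0.12221086,  0.01934716,  0.02131903,
        0.1284013 ,  0.05549349]), 'effort': array([-3.51763374e-04, -4.69217598e+01,  2.59020058e-01, -1.71033937e+01,
        9.93996888e-03,  9.79001838e-03,  8.14714525e-06]), 'ee_pos': array([ 0.21088542, -0.61396923,  0.20785474]), 'ee_rot': array([-1.79854397e+02, -1.92059904e-04,  1.89585511e+01]), 'ft_force': array([-0.02357071,  0.51911996,  0.20638225]), 'moment': array([-0.05682542,  0.01857252, -0.0171013 ]), 'gripper_force': 0.0, 'finger_gap': 1.0018811901439335}
scene [[406.7, 0.0, 279.4], [0.0, 406.7, 203.7], [0.0, 0.0, 1.0]] [[0.569, -0.373, 0.732, -0.079], [-0.822, -0.247, 0.513, -0.543], [-0.011, -0.894, -0.447, 0.463], [0.0, 0.0, 0.0, 1.0]]
top [[442.1, 0.0, 270.3], [0.0, 442.1, 207.0], [0.0, 0.0, 1.0]] [[-0.013, -0.994, 0.107, 0.473], [-1.0, 0.013, -0.007, -0.093], [0.006, -0.107, -0.994, 1.143], [0.0, 0.0, 0.0, 1.0]]
```

View pics/top0.png

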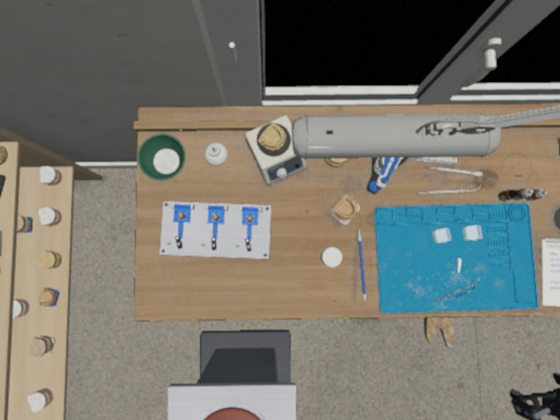

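View pics/scene0.png

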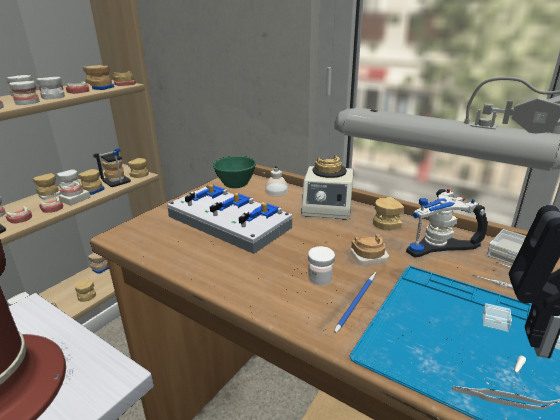

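The top view shows the press at about (216,230): caps a, b and c at about (182,215), (216,217) and (250,217). I'll measure it next.

```bash
cat > h.py <<'E'
import cv2,numpy as np
from workcell import r,viewer
def ray(n,uv,z,c=None):
    c=c or viewer.calibration(n);K=np.array(c["intrinsics"]);T=np.array(c["cam_to_world"])
    d=T[:3,:3]@np.linalg.inv(K)@[uv[0],uv[1],1.];o=T[:3,3]
    return o+d*(z-o[2])/d[2]
def blobs(m,a0,a1=1e9):
    n,l,s,c=cv2.connectedComponentsWithStats(m.astype(np.uint8))
    return [(c[i],s[i]) for i in range(1,n) if a0<=s[i][4]<=a1]
E
python3 - <<'E'
from h import *
im=cv2.imread("pics/top0.png");sub=im[195:265,150:285]
cv2.imwrite("pics/c0.png",cv2.resize(sub,None,fx=5.9,fy=5.9,interpolation=cv2.INTER_CUBIC))
h=cv2.cvtColor(im,cv2.COLOR_BGR2HSV);H,S,V=cv2.split(h)
roi=np.zeros(H.shape,bool);roi[198:262,155:278]=1
for nm,m,z in [("blue",(H>100)&(H<125)&(S>120),.046),("brass",(H>8)&(H<28)&(S>90),.06),("black",(V<60),.062),("deck",(S<40)&(V>150),.036)]:
    for c,s in blobs(m&roi,3): print(nm,c.round(1),s,ray("top",c,z).round(4))
m=((S<40)&(V>130)&roi).astype(np.uint8)
m=cv2.morphologyEx(m,cv2.MORPH_CLOSE,np.ones((25,25)));cs=max(cv2.findContours(m,0,1)[0],key=cv2.contourArea)
b=cv2.boxPoints(cv2.minAreaRect(cs));print(b,[ray("top",p,.036).round(4) for p in b])
E
```

```text
blue [181.5 215.7] [174 205  16  33 248] [0.572  0.1205 0.046 ]
blue [215.5 216.8] [208 206  16  32 238] [0.5681 0.036  0.046 ]
blue [249.7 218.1] [243 208  15  32 229] [ 0.5636 -0.0491  0.046 ]
brass [156.1 200.1] [155 198   4   5   8] [0.61   0.1806 0.06  ]
brass [163.5 199.1] [161 198   7   5  14] [0.6122 0.1625 0.06  ]
brass [254.3 200.8] [245 198  18   5  38] [ 0.6052 -0.0613  0.06  ]
brass [197.5 200. ] [196 200   4   1   4] [0.6091 0.0788 0.06  ]
brass [241.  201.8] [239 201   5   2   6] [ 0.6031 -0.0285  0.06  ]
brass [269.1 200.8] [268 200   4   3   8] [ 0.6049 -0.0979  0.06  ]
brass [159.5 204.5] [159 204   2   2   4] [0.5991 0.1722 0.06  ]
brass [273.4 221.8] [271 213   7  20  61] [ 0.5529 -0.1078  0.06  ]
brass [180.9 215.4] [179 214   5   4  17] [0.5714 0.1194 0.06  ]
brass [215.  216.5] [213 215   5   4  16] [0.5677 0.0356 0.06  ]
brass [249.5 218. ] [248 216   4   5  16] [ 0.5629 -0.0491  0.06  ]
brass [155. 222.] [155 221   1   3   3] [0.556  0.1826 0.06  ]
brass [272.1 250.3] [259 236  19  26 132] [ 0.4832 -0.1035  0.06  ]
brass [158. 243.] [158 242   1   3   3] [0.5046 0.1746 0.06  ]
brass [275.2 253.6] [274 253   3   2   5] [ 0.475 -0.111  0.06 ]
brass [188.5 257. ] [187 257   4   1   4] [0.4696 0.1    0.06  ]
brass [203.2 259.5] [189 257  31   5  84] [0.4631 0.0643 0.06  ]
brass [239.2 260. ] [221 258  37   4  87] [ 0.4607 -0.0232  0.06  ]
black [178. 240.] [177 240   3   1   3] [0.5112 0.1255 0.062 ]
black [179.3 246.3] [179 246   2   2   3] [0.4957 0.1221 0.062 ]
deck [215.3 232.1] [ 159  201  112   58 4624] [0.5306 0.0377 0.036 ]
deck [248.3 246.3] [248 246   2   2   3] [ 0.494  -0.0446  0.036 ]
[[158.86104 254.47444]
 [161.03038 200.24121]
 [270.8946  204.63576]
 [268.72522 258.869  ]] [array([0.4768, 0.178 , 0.036 ]), array([0.6126, 0.1744, 0.036 ]), array([ 0.5979, -0.1023,  0.036 ]), array([ 0.4622, -0.0951,  0.036 ])]
```

View pics/c0.png

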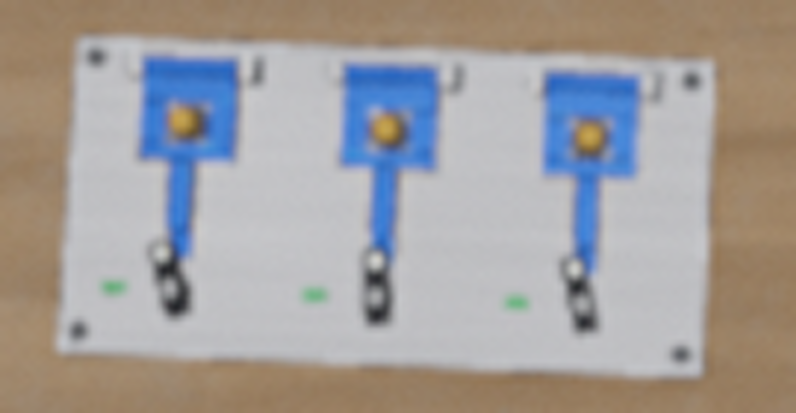

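Bolts measure at about a (0.571,0.119), b (0.568,0.036) and c (0.563,-0.049), with 84.4 mm spacing, which fits the given 85 mm. The press yaw is about -2.9°. I'll go above bay b and look from there.

>>> jog_arm(commands=[{"x":27,"y":-25,"z":0,"az":21.9,"grip":255},{"x":27,"y":-25,"az":21.9,"grip":255},{"x":27,"y":-25,"az":21.9,"grip":255},{"x":27,"y":-25,"az":21.9,"grip":255},{"x":27,"y":-25,"az":21.9,"grip":255},{"x":27,"y":-25,"az":21.9,"grip":255},{"x":50.5,"y":-51.2,"az":21.9,"grip":255},{"x":50.5,"y":-51.2,"az":21.9,"grip":255},{"x":50.5,"y":-51.2,"az":21.9,"grip":255},{"x":50.5,"y":-51.2,"az":21.9,"grip":255},{"x":50.5,"y":-51.2,"az":21.9,"grip":255},{"x":50.5,"y":-51.2,"az":21.9,"grip":255},{"x":50.5,"y":-51.2,"az":21.9,"grip":255},{"x":50.5,"y":-51.2,"az":21.9,"grip":255}])

```text
invalid input
```

Run:
```python
from h import *
s=r.state();print(s["clock"],s["q"].round(1),s["ee_pos"].round(4),s["ee_rot"].round(2),s["ft_force"].round(1))
c=viewer.calibration("wrist");print(np.array(c["intrinsics"]).round(1).tolist(),np.array(c["cam_to_world"]).round(3).tolist())
cv2.imwrite("pics/w1.png",viewer.get_image("wrist"))
```

```text
0.1 [69.5 35.3 -0.7 81.6  0.5 63.2 -2.3] [ 0.2109 -0.6141  0.2079] [-1.7987e+02  1.0000e-02  1.8960e+01] [0.3 0.2 0.3]
[[303.9, 0.0, 278.3], [0.0, 303.9, 204.0], [0.0, 0.0, 1.0]] [[0.325, -0.908, -0.263, 0.277], [-0.946, -0.313, -0.087, -0.592], [-0.003, 0.277, -0.961, 0.374], [0.0, 0.0, 0.0, 1.0]]
```

View pics/w1.png

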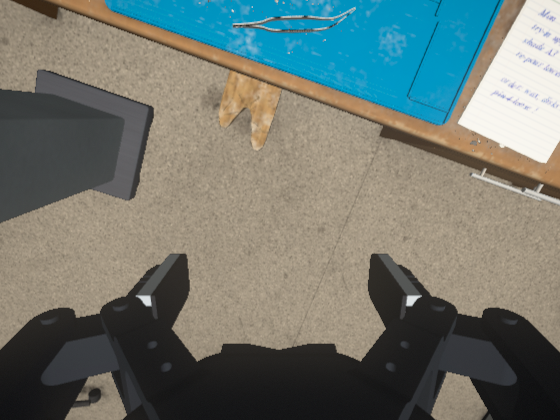

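The call was refused and the arm hasn't moved; the picture only shows the start view. I'll resend with all keys in each row.

>>> jog_arm(commands=[{"x":51.3,"y":-51.1,"z":0,"ax":0,"ay":0,"az":21.9,"grip":255},{"x":51.3,"y":-51.1,"z":0,"ax":0,"ay":0,"az":21.9,"grip":255},{"x":51.3,"y":-51.1,"z":0,"ax":0,"ay":0,"az":21.9,"grip":255},{"x":51.3,"y":-51.1,"z":0,"ax":0,"ay":0,"az":21.9,"grip":255},{"x":51.3,"y":-51.1,"z":0,"ax":0,"ay":0,"az":21.9,"grip":255},{"x":51.3,"y":-51.1,"z":0,"ax":0,"ay":0,"az":21.9,"grip":255},{"x":51.3,"y":-51.1,"z":0,"ax":0,"ay":0,"az":21.9,"grip":255},{"x":51.3,"y":-51.1,"z":0,"ax":0,"ay":0,"az":21.9,"grip":255},{"x":51.3,"y":-51.1,"z":0,"ax":0,"ay":0,"az":21.9,"grip":255},{"x":51.3,"y":-51.1,"z":0,"ax":0,"ay":0,"az":21.9,"grip":255},{"x":51.3,"y":-51.1,"z":0,"ax":0,"ay":0,"az":21.9,"grip":255},{"x":51.3,"y":-51.1,"z":0,"ax":0,"ay":0,"az":21.9,"grip":255},{"x":51.3,"y":-51.1,"z":0,"ax":0,"ay":0,"az":21.9,"grip":255},{"x":51.3,"y":-51.1,"z":0,"ax":0,"ay":0,"az":21.9,"grip":255},{"x":51.3,"y":-51.1,"z":0,"ax":0,"ay":0,"az":21.9,"grip":255}])

```text
clock: 2.02
ee_pos: [0.5298, 0.0332, 0.209]
ee_rot: [179.9, 0.0, -3.1]
ft_force: [-0.5, 0.7, 0.3]
finger_gap: -0.001
gripper_force: 0.0
```

```bash
cat >> h.py <<'E'
def st():
    s=r.state();print(round(s["clock"],2),"q",s["q"].round(1),"p",s["ee_pos"].round(4),"rot",s["ee_rot"].round(2),"f",s["ft_force"].round(1),"gap",round(s["finger_gap"],3),"gf",round(s["gripper_force"],1));return s
def wrist(name):
    c=viewer.calibration("wrist");im=viewer.get_image("wrist");cv2.imwrite(f"pics/{name}.png",im);np.savez(f"pics/{name}.npz",**c);return im,c
E
python3 - <<'E'
from h import *
st();wrist("w2")
E
```

```text
2.02 q [  -4.1   24.7   -2.8  101.3    1.5   54.1 -100.6] p [0.5298 0.0332 0.209 ] rot [ 1.7994e+02  3.0000e-02 -3.1200e+00] f [-0.5  0.7  0.3] gap -0.001 gf 0.0
```

View pics/w2.png

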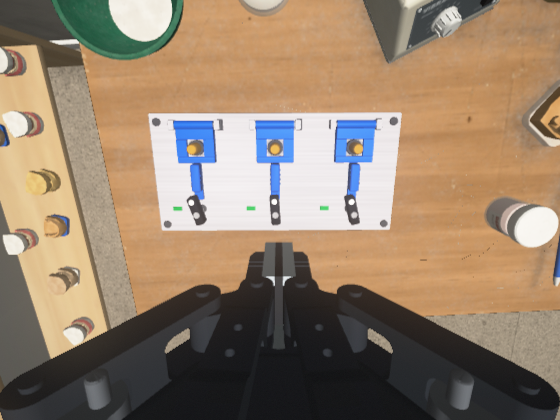

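The wrist view shows the whole press. Bolts are at about (195,148), (275,149) and (357,148), the buttons at about (196,209), (275,208) and (352,209), and the four screws are visible.

Run:
```python
from h import *
im=cv2.imread("pics/w2.png");c=dict(np.load("pics/w2.npz"))
H,S,V=cv2.split(cv2.cvtColor(im,cv2.COLOR_BGR2HSV))
roi=np.zeros(H.shape,bool);roi[112:232,148:404]=1
R=lambda uv,z:ray("",uv,z,c)
P=[]
for c_,s in blobs((H>8)&(H<28)&(S>110)&roi,25,400):
    if 130<c_[1]<165: P.append(R(c_,.0595));print("brass",c_.round(1),s[4],P[-1].round(4))
for c_,s in blobs((H>100)&(H<125)&(S>120)&roi,30): print("blue",c_.round(1),s,R(c_,.046).round(4))
for c_,s in blobs((H>45)&(H<80)&(S>100)&roi,5): print("green",c_.round(1),s[4],R(c_,.036).round(4))
m=((V<75)&(S<110)&roi)
for c_,s in blobs(m,60):
    if 190<c_[1]<228:
        l=np.argwhere(m&(np.abs(np.arange(560)[None]-c_[0])<18)&(np.abs(np.arange(420)[:,None]-c_[1])<22))[:,::-1]
        p=np.array([R(x,.062)[:2] for x in l]);e=np.linalg.svd(p-p.mean(0),full_matrices=0)[2][0];e*=np.sign(e[0])
        print("bar",c_.round(1),s,p.mean(0).round(4),"dir deg",np.degrees(np.arctan2(e[1],e[0])).round(1))
g=((S<50)&(V>120)&roi).astype(np.uint8);g=cv2.morphologyEx(g,cv2.MORPH_CLOSE,np.ones((41,41)))
k=cv2.approxPolyDP(cv2.convexHull(max(cv2.findContours(g,0,1)[0],key=cv2.contourArea)),8,True)[:,0]
for p in k: print("corner",p,R(p,.036).round(4))
```

```text
brass [401.5 136.3] 150 [ 0.5737 -0.095   0.0595]
brass [148.3 136.4] 25 [0.5875 0.1617 0.0595]
brass [192.9 148.3] 114 [0.5733 0.118  0.0595]
brass [274.6 148.5] 87 [0.5685 0.0344 0.0595]
brass [357.6 148.3] 74 [ 0.5641 -0.0507  0.0595]
blue [194.9 147.8] [ 173  121   42   79 1618] [0.5725 0.1197 0.046 ]
blue [274.1 139.5] [ 256  121   38   42 1221] [0.5766 0.0346 0.046 ]
blue [354.3 139.6] [ 335  120   41   43 1293] [ 0.5719 -0.0504  0.046 ]
blue [274.7 179. ] [271 164   9  32 260] [0.534  0.0364 0.046 ]
blue [353.7 179.2] [347 164  13  33 280] [ 0.5291 -0.0504  0.046 ]
green [177.5 208. ] 24 [0.5038 0.1517 0.036 ]
green [250.5 208. ] 24 [0.4992 0.0668 0.036 ]
green [323.6 207.8] 27 [ 0.4949 -0.0183  0.036 ]
corner [401 113] [ 0.5963 -0.1022  0.036 ]
corner [388 229] [ 0.4644 -0.0944  0.036 ]
corner [161 227] [0.4815 0.1747 0.036 ]
corner [149 113] [0.6108 0.1666 0.036 ]
```

>>> jog_arm(commands=[{"x":3.9,"y":-0.35,"z":6,"ax":0,"ay":0,"az":0,"grip":255},{"x":3.9,"y":-0.35,"z":12,"ax":0,"ay":0,"az":0,"grip":255},{"x":3.9,"y":-0.35,"z":14,"ax":0,"ay":0,"az":0,"grip":255},{"x":3.9,"y":-0.35,"z":14.3,"ax":0,"ay":0,"az":0,"grip":255},{"x":3.9,"y":-0.35,"z":14.6,"ax":0,"ay":0,"az":0,"grip":255},{"x":3.9,"y":-0.35,"z":14.8,"ax":0,"ay":0,"az":0,"grip":255},{"x":3.9,"y":-0.35,"z":14.9,"ax":0,"ay":0,"az":0,"grip":255},{"x":3.9,"y":-0.35,"z":14.9,"ax":0,"ay":0,"az":0,"grip":255}])

```text
clock: 3.08
ee_pos: [0.5697, 0.0368, 0.0606]
ee_rot: [-180.0, -0.1, -2.9]
ft_force: [-0.1, 0.6, -0.2]
finger_gap: 0.004
gripper_force: 0.0
```

>>> jog_arm(commands=[{"x":0,"y":0,"z":0.1,"ax":0,"ay":0,"az":0,"grip":255},{"x":0,"y":0,"z":0.2,"ax":0,"ay":0,"az":0,"grip":255},{"x":0,"y":0,"z":0.2,"ax":0,"ay":0,"az":0,"grip":255}])

```text
clock: 3.45
ee_pos: [0.5694, 0.0367, 0.0579]
ee_rot: [-180.0, 0.0, -2.9]
ft_force: [0.5, -0.3, 0.6]
finger_gap: 0.003
gripper_force: 0.0
```

Run:
```python
from h import *
s=st();print(s["effort"].round(2))
im,c=wrist("w3");cv2.imwrite("pics/s3.png",cv2.resize(viewer.get_image("scene")[170:260,160:300],None,fx=5.5,fy=5.5,interpolation=cv2.INTER_CUBIC))
```

```text
3.45 q [  -4.4   39.    -2.4  104.     2.4   37.1 -101.1] p [0.5694 0.0367 0.0579] rot [-1.80e+02  1.00e-02 -2.94e+00] f [ 0.5 -0.3  0.6] gap 0.003 gf 0.0
[-0.000e+00 -4.405e+01 -5.000e-02 -1.157e+01  1.000e-02 -0.000e+00
 -0.000e+00]
```

View pics/s3.png

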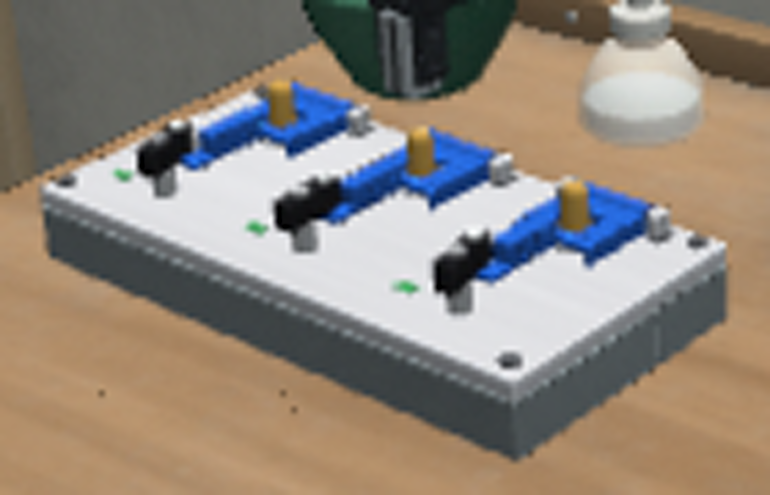

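Run:
```python
from h import *
def proj(n,p):
    c=viewer.calibration(n);T=np.linalg.inv(np.array(c["cam_to_world"]));q=np.array(c["intrinsics"])@(T[:3,:3]@np.array(p)+T[:3,3]);return (q[:2]/q[2]).round(1)
for n in("scene","top","wrist"):
    print(n,"tcp",proj(n,r.state()["ee_pos"]),"bolt b",proj(n,[.569,.0347,.063]),"bolt a",proj(n,[.5734,.1196,.063]),"c",proj(n,[.5645,-.0502,.063]))
im=cv2.imread("pics/w3.png");cv2.imwrite("pics/w3c.png",im)
c=viewer.calibration("wrist");print(np.array(c["cam_to_world"]).round(3))
```

```text
scene tcp [235.5 193.8] bolt b [236.  192.1] bolt a [210.6 183.4] c [264.  201.7]
top tcp [214.6 215.9] bolt b [215.2 215.8] bolt a [180.6 214.5] c [249.9 217.2]
wrist tcp [277.4 240.7] bolt b [281.  244.6] bolt a [132.7 244.5] c [429.3 244.9]
[[-0.051 -0.96  -0.277  0.64 ]
 [-0.999  0.049  0.015  0.032]
 [-0.001  0.277 -0.961  0.224]
 [ 0.     0.     0.     1.   ]]
```

View pics/w3c.png

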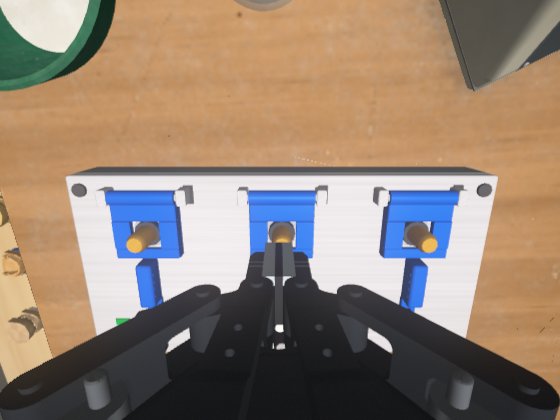

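The fingers sit right over bolt b but haven't touched it: its base shows at (282,232) and its top is hidden at about (281,244). The bolt looks unsunk, so the real fingertip is a bit higher than the reported TCP. I'll keep going down slowly and watch the force.

>>> jog_arm(commands=[{"x":0.3,"y":0.2,"z":0,"ax":0,"ay":0,"az":0,"grip":255},{"x":0.3,"y":0.2,"z":0.15,"ax":0,"ay":0,"az":0,"grip":255},{"x":0.3,"y":0.2,"z":0.3,"ax":0,"ay":0,"az":0,"grip":255},{"x":0.3,"y":0.2,"z":0.4,"ax":0,"ay":0,"az":0,"grip":255},{"x":0.3,"y":0.2,"z":0.4,"ax":0,"ay":0,"az":0,"grip":255}])

```text
clock: 4.18
ee_pos: [0.5722, 0.0346, 0.0539]
ee_rot: [-180.0, 0.0, -2.9]
ft_force: [0.1, -0.5, 0.0]
finger_gap: -0.001
gripper_force: 0.0
```

Run:
```python
from h import *
st()
b=viewer.get_image("scene");a=cv2.imread("pics/scene0.png")
for im in(a,b):
    H,S,V=cv2.split(cv2.cvtColor(im,cv2.COLOR_BGR2HSV));m=(H>8)&(H<28)&(S>110)
    roi=np.zeros(H.shape,bool);roi[180:216,200:275]=1
    for c,s in blobs(m&roi,4): print(c.round(1),s)
    print()
cv2.imwrite("pics/s4.png",cv2.resize(np.hstack([a[165:225,200:270],b[165:225,200:270]]),None,fx=5.6,fy=5.6,interpolation=cv2.INTER_CUBIC))
```

```text
4.17 q [  -4.2   39.5   -2.4  103.7    2.5   36.9 -100.9] p [0.5722 0.0346 0.0539] rot [-1.80e+02  2.00e-02 -2.94e+00] f [ 0.1 -0.5  0. ] gap -0.001 gf 0.0
[210.6 188. ] [209 184   5   9  34]
[235.7 197.1] [234 193   5   9  34]
[263.8 207.1] [262 203   5   9  38]

[210.6 188. ] [209 184   5   9  34]
[235.7 197.1] [234 193   5   9  34]
[263.8 207.1] [262 203   5   9  38]
```

View pics/s4.png

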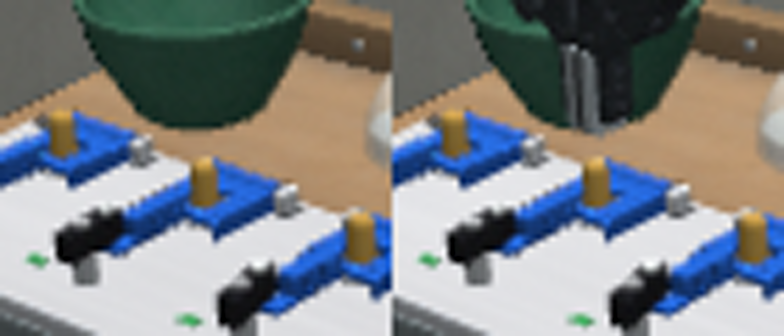

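Run:
```python
from h import *
im,c=wrist("w4");c0=dict(np.load("pics/w3.npz"))
g=cv2.cvtColor(im,cv2.COLOR_BGR2GRAY);print(g[225:285:3,279].tolist())
for z in(.054,.06,.066,.072,.078):
    print(z,"scene near corner",ray("scene",(237,188.5),z).round(4),"wrist(w3) L/R front",ray("",(263,243),z+.004,c0).round(4),ray("",(295,243),z+.004,c0).round(4))
```

```text
[125, 104, 110, 100, 103, 107, 60, 57, 58, 58, 56, 54, 54, 54, 53, 51, 51, 64, 78, 78]
0.054 scene near corner [0.6009 0.059  0.054 ] wrist(w3) L/R front [0.5683 0.0453 0.058 ] [0.5674 0.0264 0.058 ]
0.06 scene near corner [0.5909 0.0502 0.06  ] wrist(w3) L/R front [0.5709 0.0448 0.064 ] [0.57   0.0267 0.064 ]
0.066 scene near corner [0.5809 0.0413 0.066 ] wrist(w3) L/R front [0.5735 0.0444 0.07  ] [0.5726 0.0269 0.07  ]
0.072 scene near corner [0.5709 0.0325 0.072 ] wrist(w3) L/R front [0.5761 0.0439 0.076 ] [0.5752 0.0271 0.076 ]
0.078 scene near corner [0.561  0.0236 0.078 ] wrist(w3) L/R front [0.5786 0.0434 0.082 ] [0.5778 0.0273 0.082 ]
```

The tip is about 22 mm above the reported TCP, and two views agree on that. Contact should therefore come at a reported z of about 0.04.

>>> jog_arm(commands=[{"x":0,"y":0,"z":0.6,"ax":0,"ay":0,"az":0,"grip":255},{"x":0,"y":0,"z":0.9,"ax":0,"ay":0,"az":0,"grip":255},{"x":0,"y":0,"z":1.1,"ax":0,"ay":0,"az":0,"grip":255},{"x":0,"y":0,"z":1.2,"ax":0,"ay":0,"az":0,"grip":255},{"x":0,"y":0,"z":1.3,"ax":0,"ay":0,"az":0,"grip":255},{"x":0,"y":0,"z":1.3,"ax":0,"ay":0,"az":0,"grip":255}])

```text
clock: 5.03
ee_pos: [0.5724, 0.0346, 0.0411]
ee_rot: [-180.0, -0.0, -2.9]
ft_force: [-0.4, 0.1, -0.0]
finger_gap: 0.006
gripper_force: 0.1
```

>>> jog_arm(commands=[{"x":0,"y":0,"z":0.1,"ax":0,"ay":0,"az":0,"grip":255},{"x":0,"y":0,"z":0.2,"ax":0,"ay":0,"az":0,"grip":255},{"x":0,"y":0,"z":0.2,"ax":0,"ay":0,"az":0,"grip":255}])

```text
clock: 5.4
ee_pos: [0.5725, 0.0346, 0.0392]
ee_rot: [-180.0, -0.0, -2.9]
ft_force: [-0.8, 0.4, 2.4]
finger_gap: -0.002
gripper_force: 1.4
```

```bash
cat >> h.py <<'E'
def brass():
    im=viewer.get_image("scene");H,S,V=cv2.split(cv2.cvtColor(im,cv2.COLOR_BGR2HSV));m=(H>8)&(H<28)&(S>110)
    roi=np.zeros(H.shape,bool);roi[180:216,200:275]=1
    for c,s in blobs(m&roi,4): print(c.round(1),s)
    return im
E
python3 - <<'E'
from h import *
st();brass()
E
```

```text
5.4 q [  -4.2   40.8   -2.3  104.1    2.6   35.1 -101. ] p [0.5725 0.0346 0.0392] rot [-1.7999e+02 -2.0000e-02 -2.9500e+00] f [-0.8  0.4  2.4] gap -0.002 gf 1.4
[210.6 188. ] [209 184   5   9  34]
[236.  198.1] [234 195   5   7  24]
[263.8 207.1] [262 203   5   9  38]
```

>>> jog_arm(commands=[{"x":0,"y":0,"z":0.1,"ax":0,"ay":0,"az":0,"grip":255},{"x":0,"y":0,"z":0.2,"ax":0,"ay":0,"az":0,"grip":255},{"x":0,"y":0,"z":0.2,"ax":0,"ay":0,"az":0,"grip":255}])

```text
clock: 5.82
ee_pos: [0.5725, 0.0346, 0.037]
ee_rot: [-180.0, -0.0, -2.9]
ft_force: [0.4, 0.8, 1.8]
finger_gap: -0.005
gripper_force: 1.2
```

>>> jog_arm(commands=[{"x":0,"y":0,"z":0.1,"ax":0,"ay":0,"az":0,"grip":255},{"x":0,"y":0,"z":0.2,"ax":0,"ay":0,"az":0,"grip":255},{"x":0,"y":0,"z":0.3,"ax":0,"ay":0,"az":0,"grip":255},{"x":0,"y":0,"z":0.3,"ax":0,"ay":0,"az":0,"grip":255}])

```text
clock: 6.32
ee_pos: [0.5724, 0.0345, 0.0339]
ee_rot: [-180.0, -0.0, -2.9]
ft_force: [0.3, -0.3, 1.7]
finger_gap: -0.001
gripper_force: 1.1
```

Bolt b sank about 6 mm at a steady 2 N, so it is the loose one. I'll lift off, open partly and hover over button b.

>>> jog_arm(commands=[{"x":0,"y":0,"z":-3,"ax":0,"ay":0,"az":0,"grip":255},{"x":0,"y":0,"z":-6,"ax":0,"ay":0,"az":0,"grip":165},{"x":-4,"y":0,"z":-7,"ax":0,"ay":0,"az":0,"grip":165},{"x":-7.35,"y":0,"z":-7,"ax":0,"ay":0,"az":0,"grip":165},{"x":-7.35,"y":0,"z":-7,"ax":0,"ay":0,"az":0,"grip":165},{"x":-7.35,"y":0,"z":-7,"ax":0,"ay":0,"az":0,"grip":165},{"x":-7.35,"y":0,"z":-7,"ax":0,"ay":0,"az":0,"grip":165}])

```text
clock: 7.2
ee_pos: [0.5, 0.0382, 0.1038]
ee_rot: [-180.0, -0.1, -3.0]
ft_force: [0.7, 0.4, 0.7]
finger_gap: 0.356
gripper_force: 0.0
```

Run:
```python
from h import *
st();brass();im,c=wrist("w5")
cv2.imwrite("pics/w5c.png",im[60:400,60:500])
```

```text
7.2 q [  -5.1   30.4   -2.6  112.8    2.2   36.8 -102.1] p [0.5    0.0382 0.1038] rot [-1.7999e+02 -5.0000e-02 -2.9700e+00] f [0.7 0.4 0.7] gap 0.356 gf 0.0
[210.6 188. ] [209 184   5   9  34]
[236.2 198.9] [235 196   4   6  18]
[263.8 207.1] [262 203   5   9  38]
```

View pics/w5c.png

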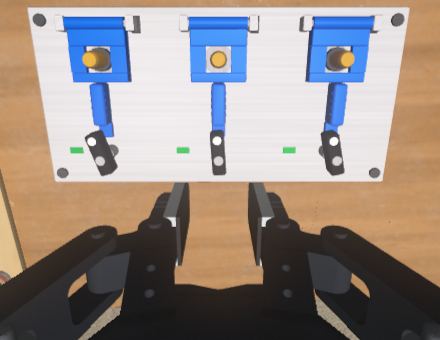

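Bolt b has visibly sunk: its scene centroid dropped and it no longer stands out like a and c. In this crop (offset 60,60), button b's pivot is at (218,160) and its white dot at (217,142).

Run:
```python
from h import *
c=dict(np.load("pics/w5.npz"));g=cv2.cvtColor(cv2.imread("pics/w5.png"),cv2.COLOR_BGR2GRAY)
roi=np.zeros(g.shape,bool);roi[190:236,266:290]=1
P=[]
for a,s in blobs((g<70)&roi,40): print("bar",a.round(1),s)
for a,s in blobs((g>120)&(g<256)&roi,10,90): print("dot",a.round(1),s[4],ray("",a,.062,c).round(4))
p=ray("",(278,220),.062,c);d=ray("",(277,202),.062,c);print(p,d,np.degrees(np.arctan2(*(d-p)[1::-1])))
```

```text
dot [276.5 200.3] 74 [0.5131 0.0384 0.062 ]
dot [278.  220.5] 82 [0.4979 0.0381 0.062 ]
[0.49829266 0.03807829 0.062     ] [0.51181671 0.03808923 0.062     ] 0.04633537820247395
```

>>> jog_arm(commands=[{"x":-0.15,"y":0,"z":4,"ax":0,"ay":0,"az":0,"grip":165},{"x":-0.15,"y":0,"z":6.5,"ax":0,"ay":0,"az":0,"grip":165},{"x":-0.15,"y":0,"z":7,"ax":0,"ay":0,"az":0,"grip":165},{"x":-0.15,"y":0,"z":7,"ax":0,"ay":0,"az":0,"grip":165},{"x":-0.15,"y":0,"z":7,"ax":0,"ay":0,"az":0,"grip":210},{"x":-0.15,"y":0,"z":7,"ax":0,"ay":0,"az":0,"grip":235},{"x":-0.15,"y":0,"z":7,"ax":0,"ay":0,"az":0,"grip":235},{"x":-0.15,"y":0,"z":7,"ax":0,"ay":0,"az":0,"grip":235}])

```text
clock: 8.3
ee_pos: [0.4984, 0.0385, 0.0352]
ee_rot: [-180.0, -0.1, -2.9]
ft_force: [-0.5, 1.1, 6.2]
finger_gap: 0.093
gripper_force: 57.9
```

>>> jog_arm(commands=[{"x":0,"y":0,"z":-0.05,"ax":0,"ay":0,"az":-8,"grip":235},{"x":0,"y":0,"z":-0.05,"ax":0,"ay":0,"az":-16,"grip":235},{"x":0,"y":0,"z":-0.05,"ax":0,"ay":0,"az":-24,"grip":235},{"x":0,"y":0,"z":-0.05,"ax":0,"ay":0,"az":-30,"grip":235},{"x":0,"y":0,"z":-0.05,"ax":0,"ay":0,"az":-30,"grip":235}])

```text
clock: 8.93
ee_pos: [0.4984, 0.0385, 0.0352]
ee_rot: [180.0, -0.1, 27.0]
ft_force: [0.2, 1.6, 4.5]
finger_gap: 0.09
gripper_force: 57.8
```

Run:
```python
from h import *
s=st();print(s["moment"].round(2));im,c=wrist("w6");t=viewer.get_image("top");cv2.imwrite("pics/t6.png",t)
cv2.imwrite("pics/v6.png",np.hstack([im[100:400,100:460],cv2.resize(viewer.get_image("scene")[170:240,190:292],(437,300),interpolation=cv2.INTER_CUBIC)]))
```

```text
8.93 q [-1.00e-01  3.72e+01 -1.02e+01  1.16e+02  1.33e+01  2.77e+01 -8.31e+01] p [0.4984 0.0385 0.0352] rot [ 1.7997e+02 -1.4000e-01  2.6980e+01] f [0.2 1.6 4.5] gap 0.09 gf 57.8
[ 0.05 -0.12  0.01]
```

View pics/v6.png

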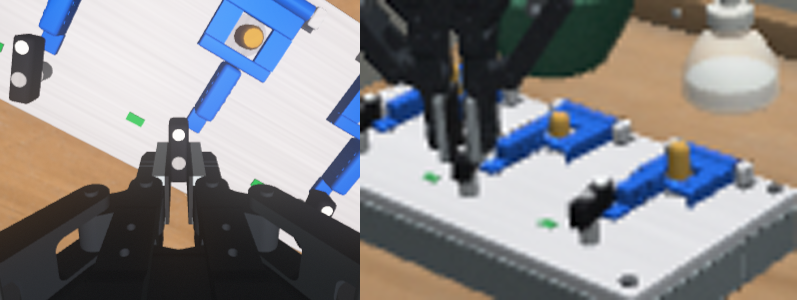

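The bar is held between the pads and turns with the tool: its pivot is at about (178,162) and its dot at (178,135) in the left half. I'll turn it the remaining 60°.

>>> jog_arm(commands=[{"x":0,"y":0,"z":0,"ax":0,"ay":0,"az":-8,"grip":235},{"x":0,"y":0,"z":0,"ax":0,"ay":0,"az":-16,"grip":235},{"x":0,"y":0,"z":0,"ax":0,"ay":0,"az":-24,"grip":235},{"x":0,"y":0,"z":0,"ax":0,"ay":0,"az":-32,"grip":235},{"x":0,"y":0,"z":0,"ax":0,"ay":0,"az":-40,"grip":235},{"x":0,"y":0,"z":0,"ax":0,"ay":0,"az":-48,"grip":235},{"x":0,"y":0,"z":0,"ax":0,"ay":0,"az":-55,"grip":235},{"x":0,"y":0,"z":0,"ax":0,"ay":0,"az":-60,"grip":235},{"x":0,"y":0,"z":0,"ax":0,"ay":0,"az":-60,"grip":235},{"x":0,"y":0,"z":0,"ax":0,"ay":0,"az":-60,"grip":235}])

```text
clock: 10.32
ee_pos: [0.4985, 0.0384, 0.0352]
ee_rot: [179.9, -0.0, 87.0]
ft_force: [1.1, -0.4, 5.8]
finger_gap: 0.091
gripper_force: 58.0
```

>>> jog_arm(commands=[{"x":0,"y":0,"z":0,"ax":0,"ay":0,"az":0,"grip":215},{"x":0,"y":0,"z":0,"ax":0,"ay":0,"az":0,"grip":205},{"x":0,"y":0,"z":0,"ax":0,"ay":0,"az":0,"grip":205},{"x":0,"y":0,"z":-3,"ax":0,"ay":0,"az":0,"grip":205},{"x":0,"y":0,"z":-8,"ax":0,"ay":0,"az":0,"grip":180},{"x":0,"y":0,"z":-10,"ax":0,"ay":0,"az":10,"grip":165},{"x":0,"y":0,"z":-10,"ax":0,"ay":0,"az":20,"grip":165},{"x":0,"y":0,"z":-10,"ax":0,"ay":0,"az":30,"grip":165},{"x":0,"y":0,"z":-10,"ax":0,"ay":0,"az":40,"grip":165},{"x":0,"y":0,"z":-10,"ax":0,"ay":0,"az":50,"grip":165},{"x":0,"y":0,"z":-10,"ax":0,"ay":0,"az":60,"grip":165},{"x":0,"y":0,"z":-10,"ax":0,"ay":0,"az":70,"grip":165},{"x":0,"y":0,"z":-10,"ax":0,"ay":0,"az":80,"grip":165},{"x":0,"y":0,"z":-10,"ax":0,"ay":0,"az":90,"grip":165},{"x":0,"y":0,"z":-10,"ax":0,"ay":0,"az":90,"grip":165},{"x":0,"y":0,"z":-10,"ax":0,"ay":0,"az":90,"grip":165}])

```text
clock: 12.32
ee_pos: [0.4972, 0.0385, 0.1344]
ee_rot: [-180.0, 0.0, -2.8]
ft_force: [-0.1, -0.6, -0.3]
finger_gap: 0.354
gripper_force: 0.0
```

Run:
```python
from h import *
s=st();im,c=wrist("w7")
# bright dots on dark bars: look within deck region around button b
g=cv2.cvtColor(im,cv2.COLOR_BGR2GRAY);H,S,V=cv2.split(cv2.cvtColor(im,cv2.COLOR_BGR2HSV))
ex=np.array([.9986,-.0523]);ey=np.array([.0523,.9986]);O=np.array([.553,.0355])
dark=g<70
for a,s in blobs((g>120)&(cv2.dilate(dark.astype(np.uint8),np.ones((3,3)))>=0),10,150):
    p=ray("",a,.062,c)[:2]-O
    q=(p@ex,p@ey)
    if -.085<q[0]<-.02 and abs(q[1])<.11: print("dot",a.round(1),s[4],np.round(q,4))
for a,s in blobs((H>45)&(H<80)&(S>100),5):
    p=ray("",a,.036,c)[:2]-O; 
    if abs(p[1])<.15 and abs(p[0])<.1: print("green",a.round(1),np.round([p@ex,p@ey],4))
for a,s in blobs((H>100)&(H<125)&(S>120),100):
    p=ray("",a,.046,c)[:2]-O; print("blue",a.round(1),s,np.round([p@ex,p@ey],4))
```

```text
12.32 q [  -0.9   27.7   -8.6  111.3    6.    41.4 -105.9] p [0.4972 0.0385 0.1344] rot [-1.8e+02  2.0e-02 -2.8e+00] f [-0.1 -0.6 -0.3] gap 0.354 gf 0.0
green [151.  196.5] [-0.0553  0.1141]
green [246.4 197. ] [-0.0554  0.0284]
green [341.4 197. ] [-0.0551 -0.0571]
blue [172.6 114.9] [ 143   78   57  106 3018] [0.0152 0.0848]
blue [278.4 114.8] [ 253   78   52  107 2925] [ 0.0157 -0.0001]
blue [384.8 113.9] [ 358   78   57  103 2909] [ 0.0167 -0.0854]
```

Run:
```python
from h import *
im=cv2.imread("pics/w7.png");c=dict(np.load("pics/w7.npz"));g=cv2.cvtColor(im,cv2.COLOR_BGR2GRAY)
ex=np.array([.9986,-.0523]);ey=np.array([.0523,.9986]);O=np.array([.553,.0355])
def loc(a): p=ray("",a,.062,c)[:2]-O; return np.round([p@ex,p@ey],4)
sub=g[170:225,240:310]
for a,s in blobs(sub<90,20): print("dark",(a+[240,170]).round(1),s,loc(a+[240,170]))
for a,s in blobs(sub>150,8,200): print("bright",(a+[240,170]).round(1),s[4],loc(a+[240,170]))
for a,s in blobs((sub>95)&(sub<165),8,200): print("mid",(a+[240,170]).round(1),s[4],loc(a+[240,170]))
```

```text
dark [274.1 201.6] [ 15  26  37  14 343] [-0.0523  0.0031]
bright [259.7 204.8] 51 [-0.055   0.0149]
mid [278.2 176.8] 168 [-0.0318 -0.0002]
mid [278.1 193.8] 31 [-0.0457 -0.0002]
mid [246.3 196.6] 38 [-0.0481  0.0256]
mid [291.9 199.5] 8 [-0.0505 -0.0114]
mid [254.  203.5] 8 [-0.054   0.0195]
mid [275.  204.8] 12 [-0.055   0.0023]
```

Button b's bar now spans press y -11 to +20 mm with its dot at (-55,+15) mm, so it faces the green mark. Next is the tongue at press (-17,0).

>>> jog_arm(commands=[{"x":3.9,"y":0,"z":2,"ax":0,"ay":0,"az":0,"grip":165},{"x":3.9,"y":0,"z":5,"ax":0,"ay":0,"az":0,"grip":165},{"x":3.9,"y":0,"z":9,"ax":0,"ay":0,"az":0,"grip":165},{"x":3.9,"y":0,"z":11,"ax":0,"ay":0,"az":0,"grip":165},{"x":3.9,"y":0,"z":11.4,"ax":0,"ay":0,"az":0,"grip":165},{"x":3.9,"y":0,"z":11.4,"ax":0,"ay":0,"az":0,"grip":165},{"x":3.9,"y":0,"z":11.4,"ax":0,"ay":0,"az":0,"grip":200},{"x":3.9,"y":0,"z":11.4,"ax":0,"ay":0,"az":0,"grip":235},{"x":3.9,"y":0,"z":11.4,"ax":0,"ay":0,"az":0,"grip":235},{"x":3.9,"y":0,"z":11.4,"ax":0,"ay":0,"az":0,"grip":235}])

```text
clock: 13.62
ee_pos: [0.5372, 0.0366, 0.0216]
ee_rot: [-180.0, -0.1, -2.9]
ft_force: [-1.1, 0.8, 6.4]
finger_gap: 0.096
gripper_force: 59.2
```

>>> jog_arm(commands=[{"x":-0.18,"y":0,"z":-0.5,"ax":0,"ay":-5,"az":0,"grip":235},{"x":-0.31,"y":0,"z":-1.0,"ax":0,"ay":-10,"az":0,"grip":235},{"x":-0.41,"y":0,"z":-1.53,"ax":0,"ay":-15,"az":0,"grip":235},{"x":-0.45,"y":0,"z":-2.05,"ax":0,"ay":-20,"az":0,"grip":235},{"x":-0.45,"y":0,"z":-2.05,"ax":0,"ay":-20,"az":0,"grip":235}])

```text
clock: 14.25
ee_pos: [0.5325, 0.0368, 0.0415]
ee_rot: [-180.0, 20.0, -3.0]
ft_force: [-0.3, 0.4, 5.9]
finger_gap: 0.097
gripper_force: 59.5
```

Run:
```python
from h import *
s=st();print(s["moment"].round(2))
im=viewer.get_image("scene");H,S,V=cv2.split(cv2.cvtColor(im,cv2.COLOR_BGR2HSV));roi=np.zeros(H.shape,bool);roi[160:225,185:300]=1
for a,q in blobs((H>100)&(H<125)&(S>120)&roi,8): print(a.round(1),q)
```

```text
14.25 q [   0.9   47.2   -9.8   92.     4.3   61.  -102.7] p [0.5325 0.0368 0.0415] rot [-179.97   20.04   -2.96] f [-0.3  0.4  5.9] gap 0.097 gf 59.5
[-0.03 -0.1  -0.03]
[208.4 192.8] [192 185  30  16 184]
[223.6 195.6] [219 192   8   7  34]
[241.6 198.3] [234 194  15   9  83]
[262.5 211.8] [246 204  32  17 232]
```

>>> jog_arm(commands=[{"x":-0.18,"y":0,"z":-0.5,"ax":0,"ay":-5,"az":0,"grip":235},{"x":-0.31,"y":0,"z":-1.0,"ax":0,"ay":-10,"az":0,"grip":235},{"x":-0.41,"y":0,"z":-1.53,"ax":0,"ay":-15,"az":0,"grip":235},{"x":-0.45,"y":0,"z":-2.05,"ax":0,"ay":-20,"az":0,"grip":235},{"x":-0.45,"y":0,"z":-2.58,"ax":0,"ay":-25,"az":0,"grip":235},{"x":-0.4,"y":0,"z":-3.1,"ax":0,"ay":-30,"az":0,"grip":235},{"x":-0.3,"y":0,"z":-3.62,"ax":0,"ay":-35,"az":0,"grip":235},{"x":-0.17,"y":0,"z":-4.13,"ax":0,"ay":-40,"az":0,"grip":235},{"x":-0.17,"y":0,"z":-4.13,"ax":0,"ay":-40,"az":0,"grip":235},{"x":-0.17,"y":0,"z":-4.13,"ax":0,"ay":-40,"az":0,"grip":235},{"x":-0.17,"y":0,"z":-4.13,"ax":0,"ay":-40,"az":0,"grip":235}])

```text
clock: 15.68
ee_pos: [0.5343, 0.0368, 0.0744]
ee_rot: [-179.8, 59.0, -2.9]
ft_force: [6.1, 0.8, -0.5]
finger_gap: 0.096
gripper_force: 60.9
```

Run:
```python
from h import *
s=st();print(s["moment"].round(2),s["joint_vel"].round(1))
im=viewer.get_image("scene");cv2.imwrite("pics/s9.png",im);H,S,V=cv2.split(cv2.cvtColor(im,cv2.COLOR_BGR2HSV));roi=np.zeros(H.shape,bool);roi[150:225,185:300]=1
for a,q in blobs((H>100)&(H<125)&(S>120)&roi,8): print("blue",a.round(1),q)
c=viewer.calibration("scene");T=np.linalg.inv(np.array(c["cam_to_world"]))
def pj(px,py,z):
    w=np.array([.553+px*.9986+py*.0523,.0355-px*.0523+py*.9986,z]);k=np.array(c["intrinsics"])@(T[:3,:3]@w+T[:3,3]);return (k[:2]/k[2]).round(1)
for d in(50,60,70):
    t=np.radians(d);f=lambda x,z:(.04+x*np.cos(t)+z*np.sin(t),.044-x*np.sin(t)+z*np.cos(t))
    for nm,(x,z) in dict(lipend=(-.081,0),tongue=(-.055,.005),platefrontR=(-.04,0)).items():
        X,Z=f(x,z);print(d,nm,pj(X,-.02 if "R" in nm else 0,Z))
brass()
```

```text
15.68 q [ -0.8  68.4  -5.7  56.8  -2.7 113.3 -98.6] p [0.5343 0.0368 0.0744] rot [-179.79   58.96   -2.89] f [ 6.1  0.8 -0.5] gap 0.096 gf 60.9
[ 0.01 -1.99 -0.19] [ 0.1 -0.  -0.2  0.  -0.1 -0.1  0. ]
blue [235.3 190.6] [224 180  25  21 149]
blue [209.1 192.7] [192 185  32  16 194]
blue [262.5 211.9] [246 204  32  17 233]
50 lipend [226.2 178.9]
50 tongue [233.  182.8]
50 platefrontR [241.5 189.9]
60 lipend [229.6 174. ]
60 tongue [235.4 179.7]
60 platefrontR [243.1 187.5]
70 lipend [233.4 169.8]
70 tongue [238.  177.2]
70 platefrontR [244.9 185.4]
[210.6 188.1] [209 184   5   9  33]
[236.4 199.7] [235 196   4   8  30]
[263.8 207.1] [262 203   5   9  38]
```

The q6 limit (113°) stopped the last few degrees, so the cap is at about 49°. I'll ease the tool tilt back by 12° about the pads, which takes q6 off its limit.

>>> jog_arm(commands=[{"x":0.25,"y":0,"z":-0.03,"ax":0,"ay":5,"az":0,"grip":235},{"x":0.5,"y":0,"z":-0.05,"ax":0,"ay":10,"az":0,"grip":235},{"x":0.6,"y":0,"z":-0.05,"ax":0,"ay":12,"az":0,"grip":235},{"x":0.6,"y":0,"z":-0.05,"ax":0,"ay":12,"az":0,"grip":235},{"x":0.6,"y":0,"z":-0.05,"ax":0,"ay":12,"az":0,"grip":235}])

```text
clock: 16.4
ee_pos: [0.5358, 0.0366, 0.068]
ee_rot: [-179.9, 47.4, -2.9]
ft_force: [0.6, 2.4, -15.4]
finger_gap: 0.096
gripper_force: 58.4
```

```bash
cat >> h.py <<'E'
def chk():
    s=st();print(s["moment"].round(2));p=s["ee_pos"];t=np.radians(s["ee_rot"][1])
    px=(p[0]-.553)*.9986-(p[1]-.0355)*.0523+.0285*np.sin(t);z=p[2]+.0285*np.cos(t)
    print("pad",round(px,4),round(z,4),"cap est",np.degrees(np.arctan2(z-.044,.04-px)).round(1)-5,"R",np.hypot(z-.044,.04-px).round(4))
    im=viewer.get_image("scene");H,S,V=cv2.split(cv2.cvtColor(im,cv2.COLOR_BGR2HSV));roi=np.zeros(H.shape,bool);roi[150:225,185:300]=1
    for a,q in blobs((H>100)&(H<125)&(S>120)&roi,8): print("blue",a.round(1),q)
E
python3 -c "
from h import *
chk()"
```

```text
16.4 q [ -0.8  61.5  -5.7  66.3  -1.5  99.3 -98.4] p [0.5358 0.0366 0.068 ] rot [-179.88   47.39   -2.95] f [  0.6   2.4 -15.4] gap 0.096 gf 58.4
[ 0.14 -2.73 -0.29]
pad 0.0038 0.0873 cap est 45.1 R 0.0564
blue [234.9 191.2] [223 181  26  20 137]
blue [209.1 192.7] [192 185  32  16 194]
blue [262.5 211.8] [246 204  32  17 232]
```

>>> jog_arm(commands=[{"x":-0.05,"y":0,"z":-0.4,"ax":0,"ay":-1,"az":0,"grip":235},{"x":0,"y":0,"z":-0.8,"ax":0,"ay":-2,"az":0,"grip":235},{"x":0.03,"y":0,"z":-1.2,"ax":0,"ay":-3,"az":0,"grip":235},{"x":0.09,"y":0,"z":-1.65,"ax":0,"ay":-4,"az":0,"grip":235},{"x":0.09,"y":0,"z":-1.65,"ax":0,"ay":-4,"az":0,"grip":235},{"x":0.09,"y":0,"z":-1.65,"ax":0,"ay":-4,"az":0,"grip":235}])

```text
clock: 17.2
ee_pos: [0.5495, 0.0358, 0.0805]
ee_rot: [-179.9, 51.2, -2.9]
ft_force: [-0.4, 4.5, -20.9]
finger_gap: 0.1
gripper_force: 58.4
```

```bash
python3 -c "
from h import *
chk()"
```

```text
17.2 q [ -0.9  64.4  -5.6  59.4  -1.9 107.  -98.4] p [0.5495 0.0358 0.0805] rot [-179.86   51.21   -2.93] f [ -0.4   4.5 -20.9] gap 0.1 gf 58.4
[ 0.39 -3.83 -0.63]
pad 0.0187 0.0984 cap est 63.599999999999994 R 0.0584
blue [237.3 188.1] [228 174  21  27 210]
blue [209.1 192.7] [192 185  32  16 194]
blue [262.5 211.8] [246 204  32  17 232]
```

The scene shows the lip tip at about (229,174), matching the projection for 60° (229.6,174.0). I'll ease the 20 N radial pull a little.

>>> jog_arm(commands=[{"x":0.1,"y":0,"z":0.04,"ax":0,"ay":0,"az":0,"grip":235},{"x":0.1,"y":0,"z":0.04,"ax":0,"ay":0,"az":0,"grip":235},{"x":0.1,"y":0,"z":0.04,"ax":0,"ay":0,"az":0,"grip":235},{"x":0.1,"y":0,"z":0.04,"ax":0,"ay":0,"az":0,"grip":235}])

```text
clock: 17.75
ee_pos: [0.5494, 0.0358, 0.0805]
ee_rot: [-179.8, 51.3, -2.9]
ft_force: [-0.7, 5.1, -16.8]
finger_gap: 0.09
gripper_force: 58.5
```

Run:
```python
from h import *
chk();im=viewer.get_image("scene");a=cv2.imread("pics/scene0.png")
H,S,V=cv2.split(cv2.cvtColor(im,cv2.COLOR_BGR2HSV));m=(H>100)&(H<125)&(S>120);m[:, :222]=0;m[:,250:]=0;m[:150]=0;m[203:]=0
y,x=np.nonzero(m);
for r_ in range(172,203,3): 
    k=x[y==r_]; print(r_,(k.min(),k.max()) if len(k) else None)
d=np.abs(im.astype(int)-a).max(2)>40
for c,s in blobs(d[140:],25): print("changed",(c+[0,140]).round(),s[4])
```

```text
17.75 q [ -0.9  64.5  -5.6  59.4  -1.9 107.1 -98.4] p [0.5494 0.0358 0.0805] rot [-179.85   51.32   -2.91] f [ -0.7   5.1 -16.8] gap 0.09 gf 58.5
[ 0.49 -3.16 -0.74]
pad 0.0186 0.0983 cap est 63.5 R 0.0583
blue [237.2 188. ] [228 174  21  27 211]
blue [209.1 192.7] [192 185  32  16 194]
blue [262.5 211.8] [246 204  32  17 232]
172 None
175 (np.int64(228), np.int64(235))
178 (np.int64(230), np.int64(234))
181 (np.int64(232), np.int64(235))
184 (np.int64(231), np.int64(239))
187 (np.int64(230), np.int64(241))
190 (np.int64(222), np.int64(244))
193 (np.int64(222), np.int64(246))
196 (np.int64(239), np.int64(247))
199 (np.int64(245), np.int64(248))
202 None
changed [ 25. 161.] 2359
changed [246. 168.] 1591
changed [540. 281.] 5240
changed [  2. 259.] 143
```

```bash
python3 -c "
from workcell import r
print(r.finish_job())"
```

```text
the job is handed in; nothing more can be done
None
```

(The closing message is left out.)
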